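# Stand the drained loaf tin back up and line it up with the pair

### The job

The single loaf tin was left lying on its side to drain. Push it over with the fingers so that it stands on its base again, mouth up, then push it across the bench until one of its long sides is snug against and parallel to a long side of the strapped pair of tins (the ends need not be level). Only push, gently: do not grip or lift the tin, do not shove the pair out of its place, and leave the muffins, the sugar dredger and the pastry ring where they are.

Things in the scene. Friction and masses are not known exactly. Their poses are not given: they have to be found in the camera images.
- tin: The single loaf tin: dark grey steel, open top, flared 2.5 mm walls, round wired rim. Base 196 x 92, over the rim 217 x 113, height 72 mm; 0.45 kg. Origin: centre of its underside; x along its length, y across, z out through the mouth. It starts lying on its -y long side: y almost straight up, x roughly away from the robot, mouth towards the robot's right (world -y).
- tin_rim (a point): Mid-length of the single tin's +y long rim, in the middle of its 5 mm wire, 54 mm off the axis, 69.5 mm above the underside. It is the upper rim while the tin lies (its top 112 mm above the bench). About 2 N of level push on it, from the mouth side towards the base, turns the tin about the lower long edge of its base; past about 30 degrees it drops onto its base by itself.
- tin_mid (a point): The middle of the single tin: on its axis, 36 mm along z from its underside (so 36 mm above the bench when it stands on its base). A push low on the lying tin only slides it; standing, it slides under 2 to 5 N.
- pair: Two tins like the single one, on their bases side by side, mouths up, joined by a bright steel strap: 217 mm along x (roughly away from the robot), 233 mm over the rims along y, 72 mm high, 2 kg; loose, but stays put under a gentle push. Origin: centre of the underside. To the left or right of the single tin. Rim to rim with it, their centres are 173 mm apart along the pair's y.
- tray: A fixed aluminium baking tray, 280 mm along x, 190 mm along y, rim 18 mm high, floor 3 mm thick; origin at the centre of its underside. It lies on the other side of the single tin from the pair. Two muffins stand on it.
- muffin1: A baked golden-brown muffin on the tray: 54 mm across the base, 76 mm across the crown, 62 mm high; origin at the centre of its underside, z up. A bystander.
- muffin2: A second muffin, the same as the first. A bystander.
- dredger: An aluminium sugar dredger (shaker), 66 mm across, 97 mm high, upright on the bench beyond the tins; origin at the centre of its underside, z up. A bystander.
- cutter: A round steel pastry ring, 72 mm across, 40 mm high, on the bench beyond the tins; origin at the centre of its underside. A bystander.

How it is judged:
At the end, for the whole second after the job is handed in: The single tin stands on its base on the bench, mouth up (within 3.4 deg), at rest beside the pair: at most 8 mm between the long sides at mid-length (centres at most 181 mm apart across the pair), parallel within 4.6 deg, its middle within 120 mm of the pair's middle lengthwise (angle between tin's own z axis and vertical below 0.06 rad and height (world z) of tin below 0.006 m and y of tin_mid in the frame of pair between -0.181 and 0.181 m and x of tin_mid in the frame of pair between -0.12 and 0.12 m and angle between the x axis of tin and the x axis of pair, either way round below 0.08 rad and linear speed of tin below 0.02 m/s); the robot touches nothing.
It fails at once if the tin is lifted off the bench (height (world z) of tin_mid above 0.085 m or (angle between tin's own z axis and vertical below 0.15 rad and height (world z) of tin above 0.02 m)).
It fails at once if the tin is gripped or pushed hard (over 25 N from the fingers) (contact force between the fingers and tin above 25 N).
It fails at once if the pair is shoved out of place (over 15 mm) (distance of pair from where it was at the start of the episode above 0.015 m).
It fails at once if a muffin is displaced by over 20 mm or tipped (distance of any of muffin1, muffin2 from where it was at the start of the episode above 0.02 m or angle between any of muffin1, muffin2's own z axis and vertical above 0.4 rad).
It fails at once if the dredger or the pastry ring is displaced by over 20 mm or tipped (distance of any of dredger, cutter from where it was at the start of the episode above 0.02 m or angle between dredger's own z axis and vertical above 0.4 rad).
It also fails if it takes over 48 s, if anything falls off the work surface, if the arm or the gripper's body presses on something with over 40 N, if the wrist force passes 120 N, or if a joint passes its speed limit or range.

### The arm

A 6-joint arm with a two-finger parallel gripper is mounted at the origin on the work surface. World frame = base frame: x ahead of the robot, y to its left, z up, the work surface at z = 0. Lengths are in m, angles in rad, forces in N, time in s.
With the tool pointing down it reaches from about 0.35 to 0.975 m from the base axis. Payload 4.9 kg.
Tool frame: the origin (TCP) lies between the finger pads; the fingertips stand 8 mm ahead of it and the grasp point (between the pads) lies 11 mm behind it; z points along the fingers, y is the direction in which the jaws open and shut (so a half turn about z gives the same grasp; the last joint's range is limited). The gripper opens to 85 mm and grips with 20 to 120 N. Pads are 22 mm wide; open, the fingers measure 114 mm over their backs; the gripper's body (76 mm by 85 mm) begins 54 mm behind the grasp point. The pads swing forward as they close: fully open they stand 13 mm farther back than shut.
Start: joints at [-1.232, 0.053, 1.613, -0, 1.476, -0.119], TCP at [0.276, -0.561, 0.239] pointing down, gripper open.
Joint ranges: [-3.01, 3.01], [-1.01, 2.22], [0.06, 2.58], [-1.02, 4.17], [0.09, 2.62], [-3.14, 3.14]. Speed limits (rad/s): [2.57, 2.57, 3.14, 3.14, 3.14, 3.14].

### API

Orientations are given as a rotation vector (axis times angle).
In Python, from cell import status, grab_frame, get_calibration, ticket gives the robot as it stands.
- The arm moves only by the tool play_rows, never from a script. Its argument "targets" is a list of rows, each a list of 3 entries, a list of its own where there are three numbers: the turn, a rotation vector about the tool's x, y, z in rad, then the shift along the tool's x, y, z in m, then the opening in per cent of the stroke, from 0 (shut) to 100 (fully open). A call has 1 to 12 rows; each row shifts and turns the pose as measured when the row begins, along the tool's axes as they then stand; what a row does not reach is not made up. A row lasts 1/10 s, in which the tool goes at most 50 mm and 8.59 degrees, less where a joint would pass 70% of its speed; a pose out of reach is approached as far as the arm can. A call with a gripper value outside its range is refused whole. The fingers move at their own pace and stop on an object; the grip force is fixed at half the most. Time passes only in rows, so rows that do not move let the fingers close. It gives the time, the measured TCP pose, the force and the opening at its end, in the units of the state.
- status.get_state(): the state, without advancing time (a new reading comes with each control period).
- grab_frame(name): name is "scene" or "top" or "wrist"; returns (picture, depth): 480x640x3 uint8, blue, green, red; 480x640 float32, m along the optical axis (not along the pixel's ray), 0 where there is no reading.
- get_calibration(name): a dict with "K" (3x3 intrinsics, pixels), "position" and "attitude" of the camera in the world. Camera axes: x right, y down, z forward; pixel columns grow to the right and rows downward; lengths in m; the calibration is good to about 2 mm. A picture is of the moment at which its call begins: read the wrist's pose just before it. get_calibration takes no time and is no camera call; for the wrist camera it gives the pose at the moment of the call.
- ticket.hand_in(): hands the job in, once; it reports no verdict.
The state is a dict: "t": time; "joints": joint angles; "dq": joint speeds; "effort": joint torques, N m; "ee_pos": TCP position; "tool_rot": TCP orientation; "ft_force": force on the tool from outside, world axes, zero at the start; "moment": the same for the moment, N m; "width": finger opening in m.
Only numpy, scipy, OpenCV 4.12 (cv2) and the standard library are available. Lean on these libraries where they do the work, as an engineer would, in place of code of your own. Each camera call takes 0.05 s, during which the arm holds its last target.

## Working session

There is one attempt and no reset: what is moved stays moved. The work goes in short steps, Python scripts to look and compute and a tool call to move; the robot and the scene stay as the last step left them, time stands still between calls to the robot, and variables do not carry over. Pictures are saved under pics/ and viewed, and the job is handed in when it is done.

Besides the shell and the picture viewer there is one more tool, called after "Emit:" as a command line: name --argument value ..., lists and objects as JSON in quotes. play_rows: Moves the arm, as the interface text tells. Its arguments: {"type":"object","properties":{"targets":{"type":"array","items":{"type":"array"}}},"required":["targets"]}

```bash
mkdir -p pics; ls; python3 - <<'E'
from cell import status, grab_frame, get_calibration
import cv2,numpy as np
s=status.get_state()
for k in s: print(k,np.round(s[k],3))
for n in ("scene","top"):
    im,d=grab_frame(n); cv2.imwrite(f"pics/{n}0.png",im); np.save(f"{n}0.npy",d); c=get_calibration(n); print(n,c)
E
```

```text
pics
t 0.0
joints [-1.232  0.053  1.614  0.     1.476 -0.119]
dq [ 0.    -0.001  0.002 -0.002 -0.001  0.002]
effort [ 1.0000e-03 -3.9367e+01 -3.7018e+01 -0.0000e+00  7.0000e-03 -0.0000e+00]
ee_pos [ 0.276 -0.56   0.238]
tool_rot [-3.058 -0.712  0.   ]
ft_force [-0.382  0.267  0.3  ]
moment [-0.005 -0.007 -0.04 ]
width 0.085
scene {'K': array([[450.46747081,   0.        , 316.41071647],
       [  0.        , 450.46747081, 239.26814737],
       [  0.        ,   0.        ,   1.        ]]), 'position': array([ 1.31109754, -0.04229531,  0.66507825]), 'attitude': array([-1.77132128, -1.57715663,  0.77884462])}
top {'K': array([[506.88427517,   0.        , 329.64363695],
       [  0.        , 506.88427517, 240.67767808],
       [  0.        ,   0.        ,   1.        ]]), 'position': array([0.55397709, 0.01553583, 1.15011104]), 'attitude': array([-2.20886613,  2.16204456, -0.03791929])}
```

View pics/top0.png

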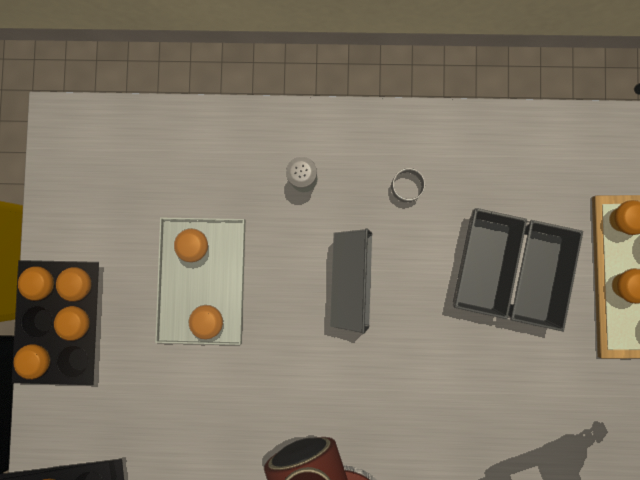

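View pics/scene0.png

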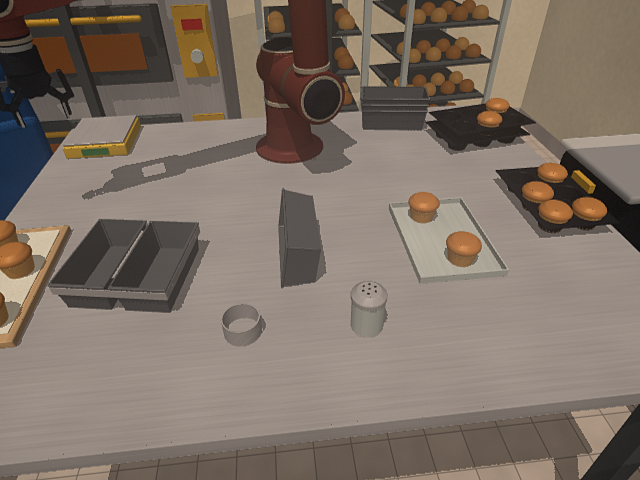

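The top view shows the lying tin at px (333–372, 230–333), with its mouth to the right (-y). The pair is at px (457–582, 210–330), turned about 11°. The tray is on the left. The dredger (302,172) and the ring (408,185) are beyond the tins.

```bash
cat > h.py <<'E'
import cv2,numpy as np
from cell import status, grab_frame, get_calibration
from scipy.spatial.transform import Rotation as R
def cloud(n,d,c=None):
    c=c or get_calibration(n);K=c['K'];v,u=np.mgrid[:480,:640]
    p=np.stack([(u-K[0,2])/K[0,0]*d,(v-K[1,2])/K[1,1]*d,d],-1)
    return p@R.from_rotvec(c['attitude']).as_matrix().T+c['position']
def rect(P):
    (c,s,a)=cv2.minAreaRect((P[:,:2]*1000).astype(np.float32)); return np.round(c,1),np.round(s,1),round(a,2),np.round(cv2.boxPoints((c,s,a))).tolist()
E
python3 - <<'E'
from h import *
im=cv2.imread('pics/top0.png');d=np.load('top0.npy');P=cloud('top',d)
def sel(u0,u1,v0,v1,z0,z1):
    Q=P[v0:v1,u0:u1].reshape(-1,3);return Q[(Q[:,2]>z0)&(Q[:,2]<z1)]
print('bench',np.median(P[380:420,200:400,2]))
Q=sel(440,590,195,345,.062,.085);print('pair',rect(Q),np.percentile(Q[:,2],[5,50,95]))
Q=sel(320,385,215,345,.08,.13);print('tin top',rect(Q),np.percentile(Q[:,2],[0,50,100]))
Q=sel(320,385,215,345,.1065,.13);print('tin rim',rect(Q))
Q=sel(320,385,215,345,.02,.13);print('tin all',rect(Q))
Q=sel(150,255,210,350,.008,.03);print('tray',rect(Q))
Q=sel(280,325,150,205,.05,.12);print('dred',rect(Q))
Q=sel(385,430,160,210,.03,.06);print('ring',rect(Q))
Q=sel(150,255,210,350,.03,.08);print('muff',rect(Q))
E
```

```text
bench 0.0002941878377923368
pair (array([ 560.2, -364.3]), array([234.7, 217.1]), 78.84, [[431.0, -458.0], [644.0, -500.0], [689.0, -270.0], [476.0, -228.0]]) [0.06333327 0.07115269 0.07535369]
tin top (array([530.2,  -6.5]), array([ 73.9, 214. ]), 89.25, [[423.0, -42.0], [637.0, -45.0], [638.0, 29.0], [424.0, 32.0]]) [0.08038922 0.10104069 0.11659348]
tin rim (array([529.9, -25.1]), array([ 30.3, 214. ]), 89.17, [[423.0, -39.0], [637.0, -42.0], [637.0, -11.0], [423.0, -8.0]])
tin all (array([530.4, -10.3]), array([ 83.3, 214.3]), 88.41, [[422.0, -49.0], [636.0, -55.0], [639.0, 28.0], [424.0, 34.0]])
tray (array([521.5, 326.4]), array([192.4, 285.3]), 89.91, [[379.0, 230.0], [664.0, 230.0], [664.0, 422.0], [379.0, 423.0]])
dred (array([754.8,  99.7]), array([64. , 63.8]), 2.96, [[721.0, 130.0], [724.0, 66.0], [788.0, 69.0], [785.0, 133.0]])
ring (array([ 741.1, -133.9]), array([70.3, 70.9]), 42.35, [[691.0, -131.0], [739.0, -184.0], [791.0, -136.0], [743.0, -84.0]])
muff (array([513.8, 320.7]), array([243.3,  72.9]), 13.26, [[387.0, 328.0], [404.0, 257.0], [641.0, 313.0], [624.0, 384.0]])
```

```bash
cat >> h.py <<'E'
def plan(pos,yaw_y,n,start=None):
    """tool down, tool y at world angle yaw_y (deg); prints turn/row and shift for each row"""
    s=status.get_state();p=np.array(s['ee_pos']);A=R.from_rotvec(s['tool_rot'])
    a=np.radians(yaw_y);y=np.array([np.cos(a),np.sin(a),0]);z=np.array([0,0,-1.]);x=np.cross(y,z)
    T=R.from_matrix(np.stack([x,y,z],1));w=(A.inv()*T).as_rotvec()/n
    st=(np.array(pos)-p)/n
    print('t',round(s['t'],2),'pos',p.round(4),'F',np.round(s['ft_force'],2),'total turn deg',np.degrees(w*n).round(2),'turn/row',w.round(3))
    for i in range(n):
        print([w.round(3).tolist(),A.inv().apply(st).round(4).tolist()]);A=A*R.from_rotvec(w)
E
python3 -c "
from h import *
plan([.53,-.11,.2],-0.8,12)"
```

```text
t 0.1 pos [ 0.276  -0.5601  0.2381] F [ 0.45 -0.33 -0.03] total turn deg [ -0.09  -0.07 -62.97] turn/row [-0.    -0.    -0.092]
[[-0.0, -0.0, -0.092], [0.0356, -0.0243, 0.0032]]
[[-0.0, -0.0, -0.092], [0.0376, -0.0209, 0.0032]]
[[-0.0, -0.0, -0.092], [0.0394, -0.0174, 0.0032]]
[[-0.0, -0.0, -0.092], [0.0408, -0.0137, 0.0032]]
[[-0.0, -0.0, -0.092], [0.0419, -0.0099, 0.0032]]
[[-0.0, -0.0, -0.092], [0.0426, -0.0061, 0.0032]]
[[-0.0, -0.0, -0.092], [0.043, -0.0021, 0.0032]]
[[-0.0, -0.0, -0.092], [0.043, 0.0018, 0.0032]]
[[-0.0, -0.0, -0.092], [0.0427, 0.0057, 0.0032]]
[[-0.0, -0.0, -0.092], [0.042, 0.0096, 0.0032]]
[[-0.0, -0.0, -0.092], [0.0409, 0.0134, 0.0032]]
[[-0.0, -0.0, -0.092], [0.0395, 0.0171, 0.0032]]
```

Emit:
play_rows --targets '[[[0,0,-0.092],[0.036,-0.024,0.003],100],[[0,0,-0.092],[0.038,-0.021,0.003],100],[[0,0,-0.092],[0.039,-0.017,0.003],100],[[0,0,-0.092],[0.041,-0.014,0.003],100],[[0,0,-0.092],[0.042,-0.01,0.003],100],[[0,0,-0.092],[0.043,-0.006,0.003],100],[[0,0,-0.092],[0.043,-0.002,0.003],100],[[0,0,-0.092],[0.043,0.002,0.003],100],[[0,0,-0.092],[0.043,0.006,0.003],100],[[0,0,-0.092],[0.042,0.01,0.003],100],[[0,0,-0.092],[0.041,0.013,0.003],100],[[0,0,-0.092],[0.04,0.017,0.003],100]]'

```text
t: 1.3
ee_pos: [0.5263, -0.0894, 0.1959]
tool_rot: [-2.188, -2.244, -0.001]
ft_force: [0.2, -0.8, -0.2]
width: 0.0857
```

```bash
python3 -c "
from h import *
plan([.53,-.11,.09],-0.8,6)"
```

```text
t 1.3 pos [ 0.5263 -0.0894  0.1959] F [ 0.16 -0.82 -0.16] total turn deg [-0.29 -0.35  2.26] turn/row [-0.001 -0.001  0.007]
[[-0.001, -0.001, 0.007], [-0.0036, 0.0006, 0.0176]]
[[-0.001, -0.001, 0.007], [-0.0035, 0.0006, 0.0176]]
[[-0.001, -0.001, 0.007], [-0.0035, 0.0006, 0.0176]]
[[-0.001, -0.001, 0.007], [-0.0035, 0.0006, 0.0176]]
[[-0.001, -0.001, 0.007], [-0.0035, 0.0007, 0.0176]]
[[-0.001, -0.001, 0.007], [-0.0034, 0.0007, 0.0176]]
```

Emit:
play_rows --targets '[[[-0.001,-0.001,0.007],[-0.008,0.001,0.006],100],[[-0.001,-0.001,0.007],[-0.008,0.001,0.02],100],[[-0.001,-0.001,0.007],[-0.005,0.001,0.02],100],[[-0.001,-0.001,0.007],[0,0,0.02],100],[[-0.001,-0.001,0.007],[0,0,0.02],100],[[-0.001,-0.001,0.007],[0,0,0.02],100],[[0,0,0],[0,0,0],100]]'

```text
t: 2.0
ee_pos: [0.5286, -0.1073, 0.0829]
tool_rot: [-2.232, -2.207, 0.003]
ft_force: [-0.4, 0.8, -0.2]
width: 0.0854
```

```bash
python3 -c "
from h import *
plan([.53,-.08,.09],-0.8,3)
im,d=grab_frame('scene');cv2.imwrite('pics/s1.png',im)"
```

```text
t 2.0 pos [ 0.5286 -0.1073  0.0829] F [-0.45  0.75 -0.21] total turn deg [-0.18 -0.04  0.13] turn/row [-0.001 -0.     0.001]
[[-0.001, -0.0, 0.001], [0.0091, 0.0003, -0.0024]]
[[-0.001, -0.0, 0.001], [0.0091, 0.0003, -0.0024]]
[[-0.001, -0.0, 0.001], [0.0091, 0.0003, -0.0024]]
```

View pics/s1.png

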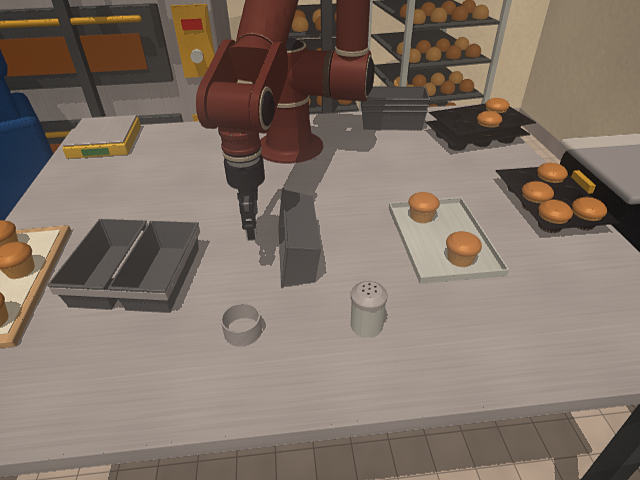

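The gripper is on the mouth side of the tin with its tips at about (250,235), clear of it. Next I approach and push the rim.

Emit:
play_rows --targets '[[[0,0,0],[0.01,0,-0.005],100],[[0,0,0],[0.01,0,-0.003],100],[[0,0,0],[0.01,0,0],100],[[0,0,0],[0.006,0,0],100],[[0,0,0],[0.005,0,0],100],[[0,0,0],[0.005,0,0],100],[[0,0,0],[0.005,0,0],100],[[0,0,0],[0.005,0,0],100]]'

```text
t: 2.85
ee_pos: [0.5339, -0.0483, 0.0996]
tool_rot: [2.228, 2.202, 0.007]
ft_force: [-0.5, -2.8, 2.4]
width: 0.0856
```

Emit:
play_rows --targets '[[[0,0,0],[0.006,0,0.002],100],[[0,0,0],[0.006,0,0.001],100],[[0,0,0],[0.006,0,0.001],100],[[0,0,0],[0.006,0,0],100]]'

```text
t: 3.25
ee_pos: [0.5343, -0.0229, 0.0952]
tool_rot: [2.229, 2.201, 0.006]
ft_force: [-0.2, -0.2, -0.0]
width: 0.0857
```

```bash
python3 -c "
from h import *
plan([.53,-.0,.095],-0.8,3)
im,d=grab_frame('scene');cv2.imwrite('pics/s2.png',im)"
```

```text
t 3.25 pos [ 0.5343 -0.0229  0.0952] F [-0.24 -0.23 -0.02] total turn deg [0.54 0.22 0.08] turn/row [0.003 0.001 0.   ]
[[0.003, 0.001, 0.0], [0.0076, -0.0015, 0.0]]
[[0.003, 0.001, 0.0], [0.0076, -0.0015, 0.0]]
[[0.003, 0.001, 0.0], [0.0076, -0.0016, 0.0]]
```

View pics/s2.png

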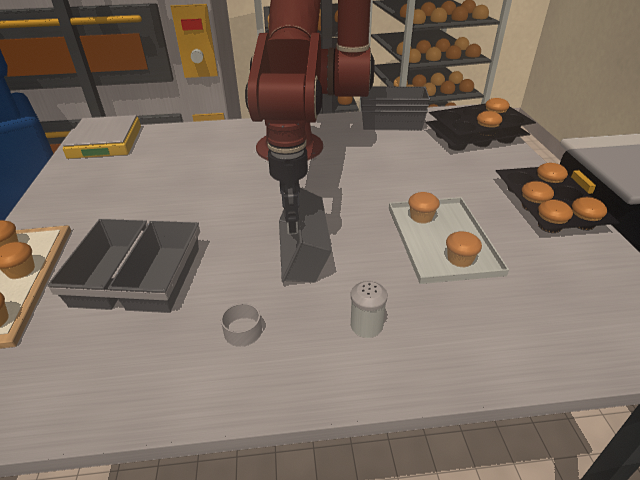

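The tin is tilting at (305,240), with the fingers on its upper rim. I keep pushing.

Emit:
play_rows --targets '[[[0,0,0],[0.006,0,0],100],[[0,0,0],[0.006,0,0],100],[[0,0,0],[0.006,0,0],100],[[0,0,0],[0.006,0,0],100],[[0,0,0],[0.006,0,0],100]]'

```text
t: 3.8
ee_pos: [0.5342, 0.0107, 0.0945]
tool_rot: [2.23, 2.203, 0.006]
ft_force: [0.2, 0.6, 0.8]
width: 0.0857
```

```bash
python3 -c "
from h import *
plan([.53,-.0,.095],-0.8,3)
im,d=grab_frame('scene');cv2.imwrite('pics/s3.png',im)"
```

```text
t 3.8 pos [0.5342 0.0107 0.0945] F [0.23 0.56 0.84] total turn deg [0.46 0.13 0.1 ] turn/row [0.003 0.001 0.001]
[[0.003, 0.001, 0.001], [-0.0036, -0.0013, -0.0002]]
[[0.003, 0.001, 0.001], [-0.0036, -0.0013, -0.0002]]
[[0.003, 0.001, 0.001], [-0.0036, -0.0013, -0.0002]]
```

View pics/s3.png

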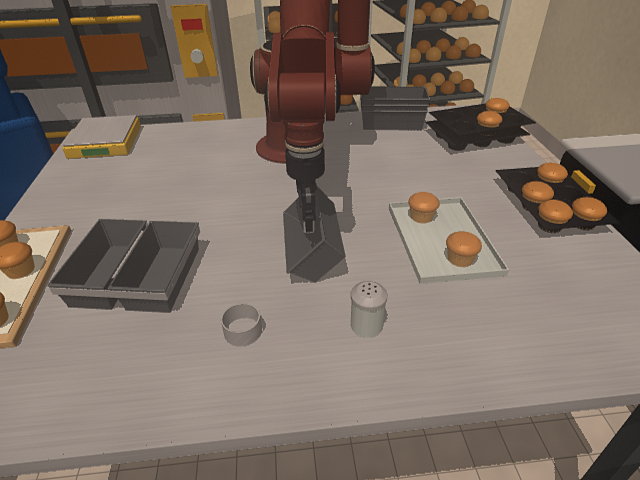

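The tin is about 35–40° over at (313,235). It is close to tipping, so I push a little more.

Emit:
play_rows --targets '[[[0,0,0],[0.006,0,-0.001],100],[[0,0,0],[0.006,0,-0.001],100],[[0,0,0],[0.005,0,-0.001],100],[[0,0,0],[0,0,0],100],[[0,0,0],[0,0,0],100]]'

```text
t: 4.35
ee_pos: [0.5344, 0.0304, 0.0979]
tool_rot: [2.228, 2.204, 0.007]
ft_force: [-0.1, -0.4, -0.2]
width: 0.0854
```

```bash
python3 -c "
from h import *
plan([.53,-.0,.095],-0.8,3)
im,d=grab_frame('scene');cv2.imwrite('pics/s4.png',im)"
```

```text
t 4.35 pos [0.5344 0.0304 0.0979] F [-0.08 -0.36 -0.24] total turn deg [0.47 0.1  0.18] turn/row [0.003 0.001 0.001]
[[0.003, 0.001, 0.001], [-0.0101, -0.0014, 0.001]]
[[0.003, 0.001, 0.001], [-0.0101, -0.0013, 0.001]]
[[0.003, 0.001, 0.001], [-0.0102, -0.0013, 0.001]]
```

View pics/s4.png

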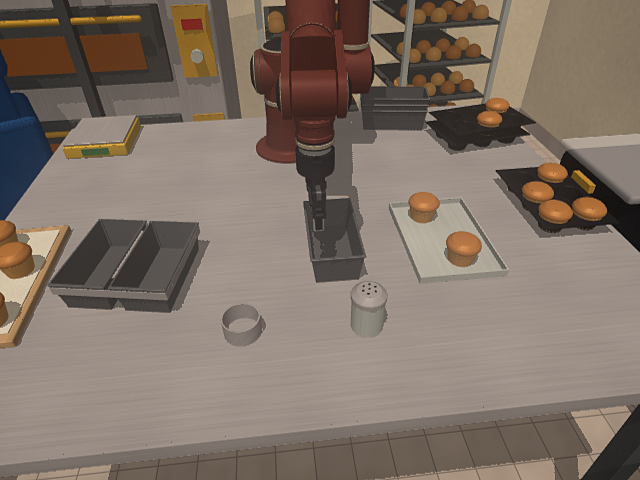

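The tin stands on its base at (335,235), mouth up. Next I raise the fingers and measure.

Emit:
play_rows --targets '[[[0,0,0],[0,0,-0.02],100],[[0,0,0],[0,0,-0.03],100],[[0,0,0],[0.02,0,-0.03],100],[[0,0,0],[0.04,0,0],100],[[0,0,0],[0.04,0,0],100],[[0,0,0],[0.04,0,0],100],[[0,0,0],[0.01,0,0],100],[[0,0,0],[0,0,0],100]]'

```text
t: 5.2
ee_pos: [0.5364, 0.183, 0.1812]
tool_rot: [2.236, 2.197, 0.009]
ft_force: [0.2, 0.6, -0.1]
width: 0.0857
```

```bash
cat > look.py <<'E'
from h import *
import sys
t=sys.argv[1]
im,d=grab_frame('top');cv2.imwrite(f'pics/t{t}.png',im);P=cloud('top',d).reshape(-1,3)
m=(P[:,2]>.058)&(P[:,2]<.08)&(P[:,0]>.38)&(P[:,0]<.72)
mask=m.reshape(480,640).astype(np.uint8)
mask=cv2.morphologyEx(mask,cv2.MORPH_CLOSE,np.ones((3,3)))
n,l,st,c=cv2.connectedComponentsWithStats(mask)
for i in range(1,n):
    if st[i,4]>150:
        Q=P[(l.ravel()==i)&m];print('px',c[i].round(),st[i,4],rect(Q))
E
python3 look.py 5; python3 -c "
from h import *
plan([.53,.19,.045],-0.8,5)"
```

```text
px [628. 217.] 720 (array([ 675. , -592.8]), array([72.9, 47.8]), 0.84, [[638.0, -570.0], [639.0, -617.0], [712.0, -616.0], [711.0, -568.0]])
px [522. 269.] 2766 (array([ 560.6, -364.7]), array([235.2, 217.9]), 78.95, [[431.0, -459.0], [645.0, -501.0], [690.0, -270.0], [476.0, -228.0]])
px [315. 279.] 1055 (array([530.9,  64. ]), array([113.2, 217.3]), 89.12, [[421.0, 9.0], [639.0, 6.0], [640.0, 119.0], [423.0, 122.0]])
px [189. 243.] 561 (array([600.3, 339.4]), array([52.1, 63.4]), 1.27, [[574.0, 370.0], [575.0, 307.0], [627.0, 308.0], [626.0, 372.0]])
px [ 32. 283.] 619 (array([506.3, 679.8]), array([58.4, 62.2]), 33.28, [[465.0, 690.0], [499.0, 638.0], [548.0, 670.0], [514.0, 722.0]])
px [ 70. 284.] 609 (array([506.4, 594.7]), array([62.6, 61.7]), 72.98, [[468.0, 574.0], [527.0, 556.0], [545.0, 616.0], [486.0, 634.0]])
px [629. 285.] 657 (array([ 531. , -594.7]), array([41.5, 74. ]), 87.39, [[493.0, -614.0], [567.0, -617.0], [569.0, -576.0], [495.0, -572.0]])
px [ 68. 323.] 615 (array([422. , 595.7]), array([60.2, 61.4]), 77.9, [[386.0, 573.0], [446.0, 560.0], [458.0, 619.0], [398.0, 632.0]])
px [208. 322.] 382 (array([430.7, 289.1]), array([55.3, 38.8]), 8.85, [[400.0, 304.0], [406.0, 266.0], [461.0, 274.0], [455.0, 312.0]])
t 5.25 pos [0.5364 0.1823 0.1811] F [-0.95  0.15 -1.1 ] total turn deg [ 0.5   0.07 -0.26] turn/row [ 0.002  0.    -0.001]
[[0.002, 0.0, -0.001], [0.0015, -0.0015, 0.0272]]
[[0.002, 0.0, -0.001], [0.0015, -0.0015, 0.0272]]
[[0.002, 0.0, -0.001], [0.0015, -0.0014, 0.0272]]
[[0.002, 0.0, -0.001], [0.0015, -0.0014, 0.0272]]
[[0.002, 0.0, -0.001], [0.0015, -0.0013, 0.0272]]
```

View pics/t5.png

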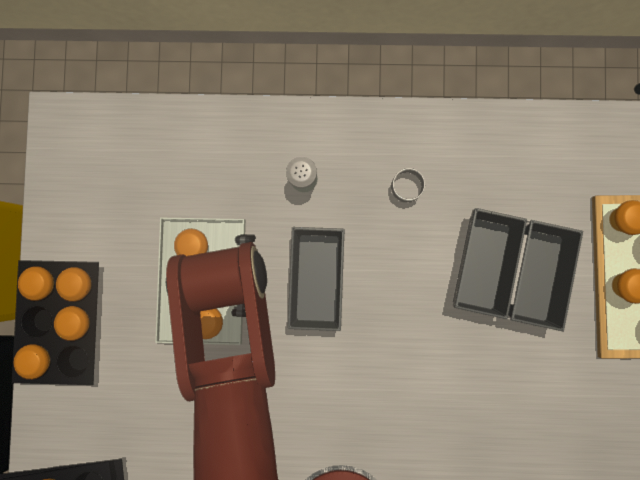

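```bash
sed -i 's/def plan(pos,yaw_y,n,start=None)/def plan(pos,yaw_y,n,tilt=0)/; s/T=R.from_matrix(np.stack(\[x,y,z\],1));/T=R.from_matrix(np.stack([x,y,z],1))*R.from_euler("y",-tilt,degrees=True);/' h.py; python3 -c "
from h import *
plan([.531,.175,.11],-0.8,4,18)
plan([.531,.165,.032],-0.8,7,18)"
```

```text
t 5.25 pos [0.5364 0.1823 0.1811] F [-0.95  0.15 -1.1 ] total turn deg [  0.46 -17.93  -0.33] turn/row [ 0.002 -0.078 -0.001]
[[0.002, -0.078, -0.001], [-0.0018, -0.0015, 0.0178]]
[[0.002, -0.078, -0.001], [-0.0004, -0.0014, 0.0178]]
[[0.002, -0.078, -0.001], [0.001, -0.0014, 0.0178]]
[[0.002, -0.078, -0.001], [0.0024, -0.0014, 0.0177]]
t 5.25 pos [0.5364 0.1823 0.1811] F [-0.95  0.15 -1.1 ] total turn deg [  0.46 -17.93  -0.33] turn/row [ 0.001 -0.045 -0.001]
[[0.001, -0.045, -0.001], [-0.0025, -0.0009, 0.0213]]
[[0.001, -0.045, -0.001], [-0.0015, -0.0009, 0.0214]]
[[0.001, -0.045, -0.001], [-0.0006, -0.0009, 0.0214]]
[[0.001, -0.045, -0.001], [0.0004, -0.0008, 0.0214]]
[[0.001, -0.045, -0.001], [0.0014, -0.0008, 0.0214]]
[[0.001, -0.045, -0.001], [0.0023, -0.0008, 0.0213]]
[[0.001, -0.045, -0.001], [0.0033, -0.0008, 0.0212]]
```

Emit:
play_rows --targets '[[[0.002,-0.078,0],[-0.002,-0.001,0.018],100],[[0.002,-0.078,0],[0,-0.001,0.018],100],[[0.002,-0.078,0],[0.001,-0.001,0.018],100],[[0.002,-0.078,0],[0.002,-0.001,0.018],100],[[0,0,0],[0,0,0],100]]'

```text
t: 5.75
ee_pos: [0.5345, 0.1659, 0.1082]
tool_rot: [2.075, 2.014, -0.339]
ft_force: [-0.6, -0.3, 0.1]
width: 0.0853
```

```bash
python3 -c "
from h import *
plan([.531,.165,.032],-0.8,5,18)"
```

```text
t 5.75 pos [0.5345 0.1659 0.1082] F [-0.63 -0.33  0.06] total turn deg [-0.1   0.75 -0.88] turn/row [-0.     0.003 -0.003]
[[-0.0, 0.003, -0.003], [0.0047, -0.0007, 0.0145]]
[[-0.0, 0.003, -0.003], [0.0047, -0.0007, 0.0145]]
[[-0.0, 0.003, -0.003], [0.0046, -0.0007, 0.0145]]
[[-0.0, 0.003, -0.003], [0.0046, -0.0007, 0.0145]]
[[-0.0, 0.003, -0.003], [0.0046, -0.0007, 0.0145]]
```

Emit:
play_rows --targets '[[[0,0.003,-0.003],[0.005,-0.001,0.014],100],[[0,0.003,-0.003],[0.005,-0.001,0.014],100],[[0,0.003,-0.003],[0.005,-0.001,0.014],100],[[0,0.003,-0.003],[0.004,0,0.013],100],[[0,0.003,-0.003],[0.004,0,0.01],100],[[0,0,0],[0,0,0],100]]'

```text
t: 6.35
ee_pos: [0.5329, 0.1639, 0.0357]
tool_rot: [2.077, 2.037, -0.321]
ft_force: [-0.4, 0.3, -0.6]
width: 0.0855
```

```bash
python3 -c "
from h import *
plan([.531,.125,.032],-0.8,5,18)
im,d=grab_frame('scene');cv2.imwrite('pics/s6.png',im)"
```

```text
t 6.35 pos [0.5329 0.1639 0.0357] F [-0.39  0.3  -0.64] total turn deg [-0.07 -0.43 -0.31] turn/row [-0.    -0.002 -0.001]
[[-0.0, -0.002, -0.001], [-0.0072, -0.0002, 0.0031]]
[[-0.0, -0.002, -0.001], [-0.0072, -0.0002, 0.0031]]
[[-0.0, -0.002, -0.001], [-0.0072, -0.0003, 0.0031]]
[[-0.0, -0.002, -0.001], [-0.0072, -0.0003, 0.0031]]
[[-0.0, -0.002, -0.001], [-0.0072, -0.0003, 0.0031]]
```

View pics/s6.png

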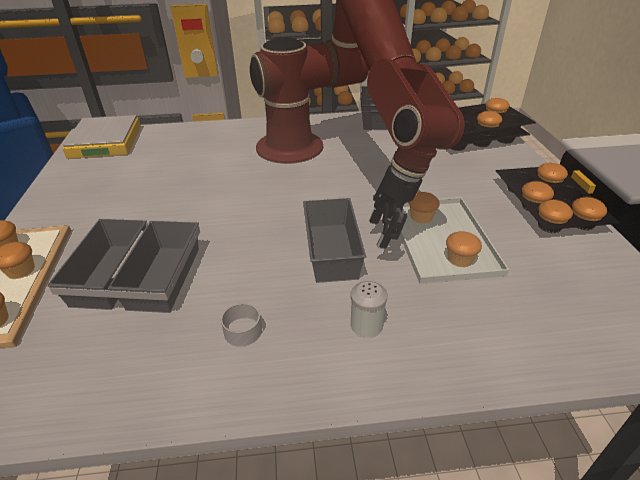

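The two fingertips (near (385,240)) are low, in the gap between the tin and the tray. I move in to contact.

Emit:
play_rows --targets '[[[0,-0.002,-0.001],[-0.007,0,0.003],100],[[0,-0.002,-0.001],[-0.007,0,0.003],100],[[0,-0.002,-0.001],[-0.007,0,0.003],100],[[0,-0.002,-0.001],[-0.005,0,0.002],100],[[0,0,0],[-0.005,0,0.002],100],[[0,0,0],[-0.005,0,0.002],100],[[0,0,0],[-0.005,0,0.002],100],[[0,0,0],[-0.005,0,0.002],100]]'

```text
t: 7.2
ee_pos: [0.5356, 0.1125, 0.0359]
tool_rot: [2.068, 2.035, -0.316]
ft_force: [-0.6, 3.5, 1.4]
width: 0.0852
```

```bash
python3 look.py 7 | grep -v "px .*, [56][0-9][0-9]\." | sed -n 1,5p; python3 -c "
from h import *
plan([.538,.03,.032],-6,10,18)"
```

```text
px [628. 217.] 717 (array([ 675.5, -592.8]), array([48. , 73.3]), 89.79, [[639.0, -617.0], [712.0, -617.0], [712.0, -569.0], [639.0, -569.0]])
px [523. 268.] 2783 (array([ 560.2, -364.7]), array([234.9, 217.3]), 78.77, [[431.0, -459.0], [644.0, -501.0], [690.0, -271.0], [476.0, -228.0]])
px [319. 279.] 1095 (array([531.3,  56.6]), array([120.7, 217.2]), 89.04, [[422.0, -2.0], [639.0, -6.0], [641.0, 115.0], [424.0, 119.0]])
px [189. 245.] 619 (array([596.4, 340.7]), array([60.8, 62.5]), 32.59, [[554.0, 351.0], [588.0, 298.0], [639.0, 331.0], [605.0, 383.0]])
px [629. 285.] 652 (array([ 530.7, -594.6]), array([44.2, 73.8]), 88.62, [[493.0, -616.0], [567.0, -618.0], [568.0, -573.0], [494.0, -572.0]])
t 7.25 pos [0.5355 0.1116 0.0359] F [0.79 0.98 0.61] total turn deg [ 1.99 -0.15  4.76] turn/row [ 0.003 -0.     0.008]
[[0.003, -0.0, 0.008], [-0.0076, 0.0004, 0.0029]]
[[0.003, -0.0, 0.008], [-0.0076, 0.0004, 0.0029]]
[[0.003, -0.0, 0.008], [-0.0076, 0.0005, 0.0029]]
[[0.003, -0.0, 0.008], [-0.0076, 0.0006, 0.0029]]
[[0.003, -0.0, 0.008], [-0.0076, 0.0007, 0.0029]]
[[0.003, -0.0, 0.008], [-0.0076, 0.0007, 0.0029]]
[[0.003, -0.0, 0.008], [-0.0076, 0.0008, 0.0029]]
[[0.003, -0.0, 0.008], [-0.0076, 0.0009, 0.0029]]
[[0.003, -0.0, 0.008], [-0.0076, 0.001, 0.0029]]
[[0.003, -0.0, 0.008], [-0.0076, 0.001, 0.0029]]
```

View pics/t7.png

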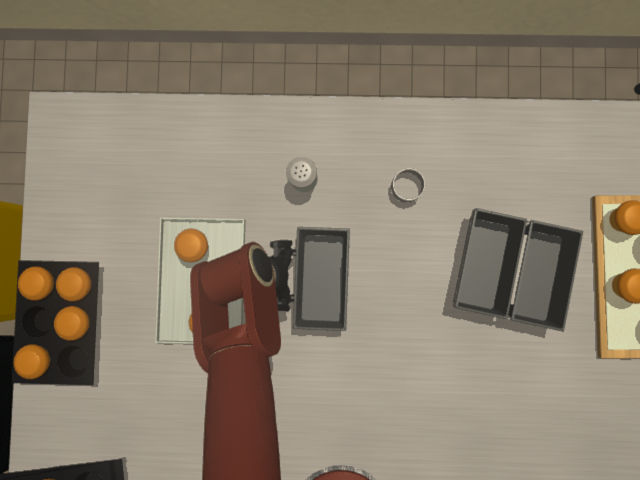

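The tin slides flat with the fingers, now at px (322,279) with its right rim at y ≈ -4 mm. I keep pushing with a slow turn.

Emit:
play_rows --targets '[[[0.002,0,0.005],[-0.007,0,0.003],100],[[0.003,0,0.008],[-0.008,0,0.003],100],[[0.003,0,0.008],[-0.008,0,0.003],100],[[0.003,0,0.008],[-0.008,0.001,0.003],100],[[0.003,0,0.008],[-0.008,0.001,0.003],100],[[0.003,0,0.008],[-0.008,0.001,0.003],100],[[0.003,0,0.008],[-0.008,0.001,0.003],100],[[0.003,0,0.008],[-0.008,0.001,0.003],100]]'

```text
t: 8.05
ee_pos: [0.5395, 0.0409, 0.0338]
tool_rot: [2.143, 1.968, -0.324]
ft_force: [-0.2, 4.8, 3.5]
width: 0.0855
```

```bash
python3 look.py 8 | grep -v "px .*, [56][0-9][0-9]\." | sed -n 2,3p; python3 -c "
from h import *
plan([.541,-.04,.032],-9,12,18)"
```

```text
px [523. 268.] 2797 (array([ 560.3, -364.4]), array([235.6, 217.4]), 78.86, [[431.0, -459.0], [644.0, -501.0], [690.0, -270.0], [476.0, -228.0]])
px [354. 280.] 1089 (array([531.5, -15.1]), array([118.9, 217.1]), 85.16, [[418.0, -65.0], [635.0, -84.0], [645.0, 35.0], [428.0, 53.0]])
t 8.1 pos [0.5394 0.0395 0.0337] F [-0.29 -1.32  0.79] total turn deg [ 1.68 -0.28  3.81] turn/row [ 0.002 -0.     0.006]
[[0.002, -0.0, 0.006], [-0.0062, 0.0007, 0.0022]]
[[0.002, -0.0, 0.006], [-0.0062, 0.0007, 0.0022]]
[[0.002, -0.0, 0.006], [-0.0062, 0.0008, 0.0022]]
[[0.002, -0.0, 0.006], [-0.0062, 0.0008, 0.0022]]
[[0.002, -0.0, 0.006], [-0.0062, 0.0009, 0.0022]]
[[0.002, -0.0, 0.006], [-0.0062, 0.0009, 0.0022]]
[[0.002, -0.0, 0.006], [-0.0062, 0.0009, 0.0022]]
[[0.002, -0.0, 0.006], [-0.0062, 0.001, 0.0022]]
[[0.002, -0.0, 0.006], [-0.0062, 0.001, 0.0022]]
[[0.002, -0.0, 0.006], [-0.0062, 0.001, 0.0022]]
[[0.002, -0.0, 0.006], [-0.0062, 0.0011, 0.0022]]
[[0.002, -0.0, 0.006], [-0.0062, 0.0011, 0.0022]]
```

Emit:
play_rows --targets '[[[0.002,0,0.006],[-0.006,0.001,0.002],100],[[0.002,0,0.006],[-0.006,0.001,0.002],100],[[0.002,0,0.006],[-0.006,0.001,0.002],100],[[0.002,0,0.006],[-0.006,0.001,0.002],100],[[0.002,0,0.006],[-0.006,0.001,0.002],100],[[0.002,0,0.006],[-0.006,0.001,0.002],100],[[0.002,0,0.006],[-0.006,0.001,0.002],100],[[0.002,0,0.006],[-0.006,0.001,0.002],100],[[0.002,0,0.006],[-0.006,0.001,0.002],100],[[0.002,0,0.006],[-0.006,0.001,0.002],100],[[0.002,0,0.006],[-0.006,0.001,0.002],100],[[0.002,0,0.006],[-0.006,0.001,0.002],100]]'

```text
t: 9.3
ee_pos: [0.5417, -0.0434, 0.0324]
tool_rot: [2.23, 1.883, -0.341]
ft_force: [-0.3, 4.0, 3.0]
width: 0.0853
```

```bash
python3 look.py 9 | grep -v "px .*, [56][0-9][0-9]\." | sed -n 2,3p; python3 -c "
from h import *
plan([.542,-.095,.032],-11.1,12,18)"
```

```text
px [523. 268.] 2771 (array([ 560.2, -364.4]), array([235.3, 217. ]), 78.82, [[431.0, -459.0], [644.0, -501.0], [689.0, -270.0], [477.0, -228.0]])
px [397. 281.] 1037 (array([528.7, -99.5]), array([116.6, 217.4]), 80.66, [[412.0, -139.0], [626.0, -175.0], [645.0, -60.0], [431.0, -24.0]])
t 9.35 pos [ 0.5416 -0.0445  0.0324] F [0.3  0.53 1.08] total turn deg [ 0.74 -0.27  1.31] turn/row [ 0.001 -0.     0.002]
[[0.001, -0.0, 0.002], [-0.0039, 0.0007, 0.0013]]
[[0.001, -0.0, 0.002], [-0.0039, 0.0007, 0.0013]]
[[0.001, -0.0, 0.002], [-0.0039, 0.0008, 0.0013]]
[[0.001, -0.0, 0.002], [-0.0039, 0.0008, 0.0013]]
[[0.001, -0.0, 0.002], [-0.0039, 0.0008, 0.0013]]
[[0.001, -0.0, 0.002], [-0.0039, 0.0008, 0.0013]]
[[0.001, -0.0, 0.002], [-0.0039, 0.0008, 0.0013]]
[[0.001, -0.0, 0.002], [-0.0039, 0.0008, 0.0013]]
[[0.001, -0.0, 0.002], [-0.0039, 0.0008, 0.0013]]
[[0.001, -0.0, 0.002], [-0.0039, 0.0008, 0.0013]]
[[0.001, -0.0, 0.002], [-0.0039, 0.0008, 0.0013]]
[[0.001, -0.0, 0.002], [-0.0039, 0.0008, 0.0013]]
```

View pics/t9.png

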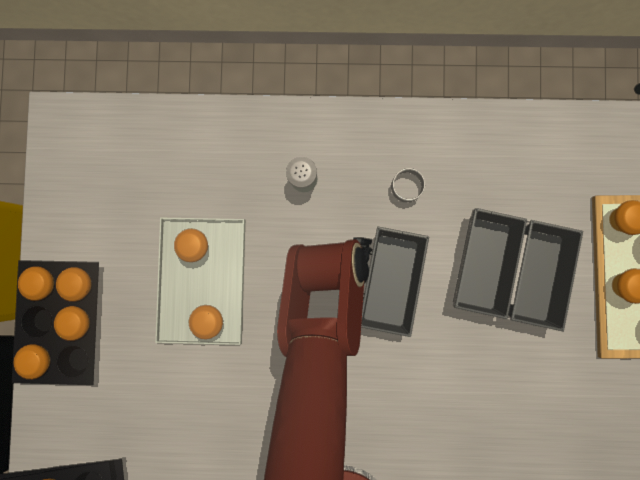

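The tin's far rim runs roughly (428,236)–(412,334), nearly parallel to the pair's near side, with about 78 mm left to go.

Emit:
play_rows --targets '[[[0.001,0,0.003],[-0.005,0.001,0.002],100],[[0.001,0,0.003],[-0.005,0.001,0.002],100],[[0.001,0,0.003],[-0.005,0.001,0.002],100],[[0.001,0,0.003],[-0.005,0.001,0.002],100],[[0.001,0,0.003],[-0.005,0.001,0.002],100],[[0.001,0,0.003],[-0.005,0.001,0.002],100],[[0.001,0,0.003],[-0.005,0.001,0.002],100],[[0.001,0,0.003],[-0.005,0.001,0.002],100],[[0.001,0,0.003],[-0.005,0.001,0.002],100],[[0,0,0.001],[-0.005,0.001,0.001],100]]'

```text
t: 10.35
ee_pos: [0.5407, -0.1032, 0.0284]
tool_rot: [2.263, 1.85, -0.35]
ft_force: [0.3, 2.2, -1.2]
width: 0.0855
```

```bash
python3 look.py 10 | grep -v "px .*, [56][0-9][0-9]\." | sed -n 2,3p; python3 -c "
from h import *
plan([.544,-.115,.032],-11.1,5,18)"
```

```text
px [522. 268.] 2778 (array([ 560.3, -364.5]), array([234.6, 217.5]), 78.89, [[431.0, -459.0], [644.0, -501.0], [690.0, -270.0], [476.0, -228.0]])
px [433. 282.] 872 (array([ 525.5, -157.6]), array([118.4, 217.1]), 78.52, [[407.0, -194.0], [620.0, -237.0], [644.0, -121.0], [431.0, -78.0]])
t 10.4 pos [ 0.5406 -0.104   0.0285] F [ 0.38 -0.23 -0.53] total turn deg [ 0.04 -0.22 -0.41] turn/row [ 0.    -0.001 -0.001]
[[0.0, -0.001, -0.001], [-0.0021, 0.0011, -0.0]]
[[0.0, -0.001, -0.001], [-0.0021, 0.0011, -0.0]]
[[0.0, -0.001, -0.001], [-0.0021, 0.0011, -0.0]]
[[0.0, -0.001, -0.001], [-0.0021, 0.0011, -0.0]]
[[0.0, -0.001, -0.001], [-0.0021, 0.0011, -0.0]]
```

Yaw now matches within 0.5°, with about 19 mm of gap left. The final approach is slower.

Emit:
play_rows --targets '[[[0,0,0],[-0.003,0,0.001],100],[[0,0,-0.001],[-0.003,0,0],100],[[0,0,-0.001],[-0.003,0,0],100],[[0,0,-0.001],[-0.003,0,0.001],100],[[0,0,-0.001],[-0.003,0,0],100],[[0,0,0],[-0.002,0,0],100]]'

```text
t: 11.0
ee_pos: [0.5353, -0.1221, 0.0301]
tool_rot: [2.26, 1.856, -0.356]
ft_force: [0.3, 2.6, -0.8]
width: 0.0856
```

```bash
python3 look.py 11 | grep -v "px .*, [56][0-9][0-9]\." | sed -n 2,3p; python3 -c "
from h import *
plan([.544,-.12,.032],-11.1,5,18)"
```

```text
px [504. 272.] 3640 (array([ 534.9, -302.3]), array([348.1, 291.7]), 79.51, [[360.0, -447.0], [647.0, -500.0], [710.0, -158.0], [423.0, -105.0]])
px [189. 245.] 601 (array([595.4, 340. ]), array([58.3, 59.1]), 53.65, [[554.0, 334.0], [602.0, 299.0], [636.0, 346.0], [589.0, 381.0]])
t 11.05 pos [ 0.5353 -0.1224  0.0302] F [-0.39  2.04 -0.61] total turn deg [-0.13 -0.17 -0.11] turn/row [-0.    -0.001 -0.   ]
[[-0.0, -0.001, -0.0], [0.0007, 0.0016, -0.0006]]
[[-0.0, -0.001, -0.0], [0.0007, 0.0016, -0.0006]]
[[-0.0, -0.001, -0.0], [0.0007, 0.0016, -0.0006]]
[[-0.0, -0.001, -0.0], [0.0007, 0.0016, -0.0006]]
[[-0.0, -0.001, -0.0], [0.0007, 0.0016, -0.0006]]
```

View pics/t11.png

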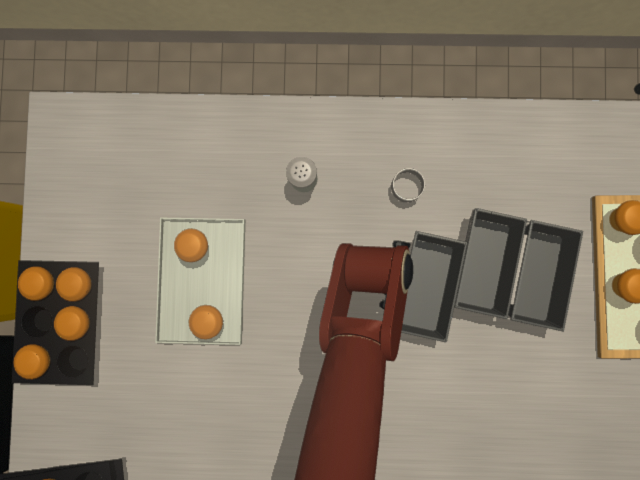

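The tin at px (432,287) is almost touching the pair (about 1 mm by dead reckoning). I give it one small nudge, then back off.

Emit:
play_rows --targets '[[[0,0,0],[-0.0015,0,0],100],[[0,0,0],[-0.0015,0,0],100],[[0,0,0],[0,0,0],100]]'

```text
t: 11.35
ee_pos: [0.5348, -0.1227, 0.03]
tool_rot: [2.263, 1.859, -0.35]
ft_force: [0.6, 1.8, -1.5]
width: 0.0856
```

Emit:
play_rows --targets '[[[0,0,0],[0.01,0,-0.003],100],[[0,0,0],[0.02,0,-0.006],100],[[0,0,0],[0.02,0,-0.02],100],[[0,0,0],[0.02,0,-0.04],100],[[0,0,0],[0.04,0,-0.04],100],[[0,0,0],[0.04,0,-0.03],100],[[0,0,0],[0.04,0,-0.01],100],[[0,0,0],[0,0,0],100]]'

```text
t: 12.15
ee_pos: [0.5807, 0.101, 0.118]
tool_rot: [2.261, 1.85, -0.353]
ft_force: [1.0, -0.9, 0.4]
width: 0.0854
```

```bash
cat > fin.py <<'E'
from h import *
im,d=grab_frame('top');cv2.imwrite('pics/t12.png',im);P=cloud('top',d).reshape(-1,3)
im,_=grab_frame('scene');cv2.imwrite('pics/s12.png',im)
c0=np.array([.5602,-.3644]);a=np.radians(-11.1);ux=np.array([np.cos(a),np.sin(a)]);uy=np.array([-np.sin(a),np.cos(a)])
L=np.stack([(P[:,:2]-c0)@ux,(P[:,:2]-c0)@uy,P[:,2]],1)
m=(L[:,2]>.058)&(L[:,2]<.085)&(abs(L[:,0])<.25)
for n,lo,hi in(('pair',-.14,.1165),('tin',.117,.3)):
    Q=L[m&(L[:,1]>lo)&(L[:,1]<hi)];print(n,len(Q),rect(Q),Q[:,2].max())
# edge profile: rim points near the seam by lengthwise slices
for x in np.arange(-.11,.04,.03):
    Q=L[m&(abs(L[:,0]-x)<.01)&(abs(L[:,1]-.12)<.03)];print(round(x,2),np.sort(Q[:,1]*1000).round(0)[::4])
s=status.get_state();print(s['t'],s['ee_pos'],s['ft_force'])
E
python3 fin.py
```

```text
pair 2638 (array([ 0.1, -0.1]), array([233.3, 217.5]), 89.95, [[-109.0, -117.0], [109.0, -117.0], [109.0, 116.0], [-109.0, 117.0]]) 0.07893583845503604
tin 1073 (array([-39.8, 173.7]), array([113.2, 287.9]), 90.0, [[-184.0, 117.0], [104.0, 117.0], [104.0, 230.0], [-184.0, 230.0]]) 0.07856439179071728
-0.11 [ 90.  93.  96.  98. 100. 103. 106. 109. 112. 114. 115. 117. 118. 119.
 120. 121. 122. 122. 123. 123. 123. 124.]
-0.08 [112. 112. 114. 114. 115. 116. 116. 118. 119. 119. 121. 121. 122. 122.
 123. 123. 124. 124.]
-0.05 [112. 113. 114. 115. 115. 116. 116. 118. 119. 120. 121. 121. 122. 122.
 123. 123. 123. 124.]
-0.02 [112. 113. 114. 114. 115. 116. 116. 118. 119. 120. 121. 122. 122. 123.
 123. 123. 123. 124.]
0.01 [111. 113. 114. 115. 115. 116. 116. 118. 118. 119. 120. 121. 122. 122.
 123. 123. 124.]
12.25 [0.58029062 0.09770442 0.11790309] [-1.02552721  0.75058185  0.04357111]
```

View pics/t12.png

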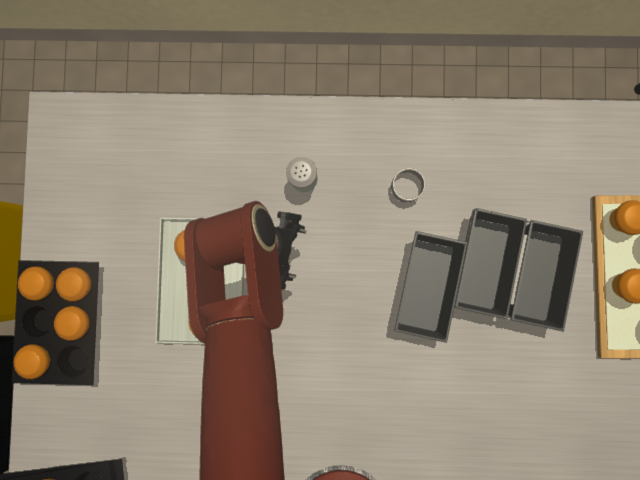

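View pics/s12.png

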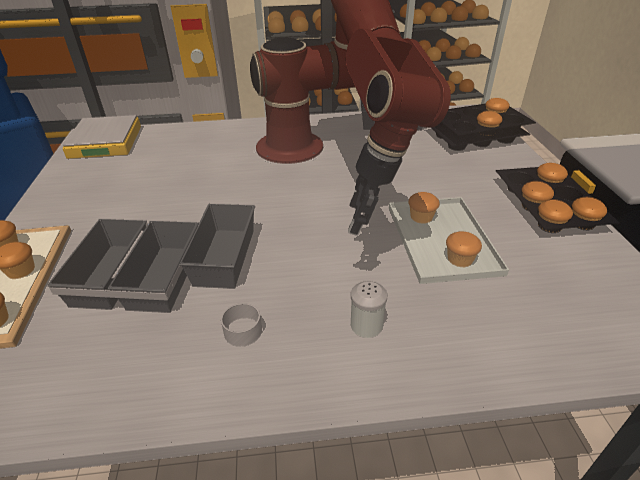

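The tin is flush against the pair: the seam at px (465,240)–(452,310) shows no gap in depth. Its centre is about 173.5 mm across and -75 mm lengthwise from the pair's centre. The pair and the bystanders have not moved, and the gripper is clear.

```bash
python3 -c "
from cell import ticket
print(ticket.hand_in())"
```

```text
the job is handed in; nothing more can be done
None
```

The single loaf tin now stands on its base, mouth up, with one long side snug against the strapped pair. I handed the job in at about 12.3 s; the hand-in reports no verdict.

I pushed the upper rim with both open fingers until the tin dropped onto its base. Then I pushed it low on its other long side with the gripper tilted 18°, turning it about 10° on the way to line up with the pair. The largest wrist force read after a move was about 6 N; I did not read it within moves.

Last checks, from the top camera's depth and the scene view:
- **Across the pair:** the centres are about 173.5 mm apart (limit 181 mm), and no gap shows along the shared seam.
- **Lengthwise:** the tin's middle is about 75 mm from the pair's middle (limit 120 mm).
- **Parallel:** the yaw measured 0.4° off the pair just before contact. The seam reads evenly along its length afterwards.
- **Pair:** its centre is unchanged to within about 1 mm.
- **Bystanders:** the muffins, dredger and pastry ring look unmoved by eye in the last views. I did not re-measure them.
- **Gripper:** it is well clear of everything.

One fit in the last check was off: the tin's box came out 288 mm long because a corner of the pair fell into the selected points. I took the tin's centre from its outer edges instead.

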